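# Hold the closet bin's lid half open

### The arm

A 7-joint arm with a two-finger parallel gripper is mounted at the origin on the work surface. World frame = base frame: x ahead of the robot, y to its left, z up, the work surface at z = 0. Lengths are in m, angles in rad, forces in N, time in s.
With the tool pointing down it reaches from about 0.4 to 0.875 m from the base axis. Payload 6.5 kg.
Tool frame: the origin (TCP) lies midway between the tips of the shut fingers; the grasp point (between the pads) lies 19 mm behind it; z points along the fingers, y is the line along which they close (so a half turn about z gives the same grasp; the last joint's range is limited). The gripper opens to 85 mm and grips with 20 to 120 N. Pads are 22 mm wide; open, the fingers measure 114 mm over their backs; the gripper's body (76 mm by 85 mm) begins 54 mm behind the grasp point. The pads swing forward as they close: fully open they stand 13 mm farther back than shut.
Start: joints at [1.042, 0.536, -0.004, 1.538, 0.003, 1.067, -0.071], TCP at [0.29, -0.582, 0.231] pointing down, gripper open.
Joint ranges: [-2.7, 2.7], [-0.37, 2.16], [-1.27, 1.26], [0.24, 2.4], [-1.31, 4.45], [0.19, 1.91], [-2.76, 2.76]. Speed limits (rad/s): [2.39, 2.39, 3.14, 3.14, 3.14, 3.14, 3.14].

### API

Orientations are given as a unit quaternion [w, x, y, z].
In Python, from workcell import status, vision, robot gives the robot as it stands.
- The arm moves only by the shell command python3 -m creep 'ROWS' [FORCE]. ROWS is JSON, a list of rows, each a list of 7 numbers: the turn, a rotation vector about the tool's x, y, z normalised to -1 to 1, where 1 is pi/2 rad, then the shift along the tool's x, y, z normalised to -1 to 1, where 1 is 30 cm, then the opening, from 0 (shut) to 1 (fully open). In form: [[rx, ry, rz, dx, dy, dz, grip], ...]. A call has 1 to 20 rows; each row is the pose to reach, as a shift and turn from the pose commanded when the call began, along the tool's axes at that moment; what a row does not reach only later rows make up. A row lasts 1/12 s, in which the tool goes at most 41.7 mm and 7.16 degrees, less where a joint would pass 70% of its speed; a pose out of reach is approached as far as the arm can. A call with a number of a shift or a turn outside -1 to 1 is refused whole. A call with a gripper value outside its range is refused whole. The fingers move at their own pace and stop on an object; FORCE is the grip in N (left out, the last holds). Time passes only in rows, so rows that repeat a pose let the fingers close. It gives the time, the measured TCP pose, the force, the opening and the grip force at its end, in the units of the state.
- status.read_state(): the state, without advancing time (a new reading comes with each control period).
- vision.snapshot(name): name is "scene" or "side" or "wrist"; returns a dict with "img" (420x560x3 uint8, red, green, blue), "depth" (420x560 float32, m along the optical axis (not along the pixel's ray), 0 where there is no reading), "mtx" (3x3 intrinsics, pixels), "k1" (the pictures are not rectified: a ray, as slopes to the right and down, at radius r is drawn at 1 + k1 r^2 times it, then the intrinsics apply), "R" (3x3) and "t" (3): a world point X has camera coordinates R X + t; the wrist camera has in their place "T_tool_cam" (4x4, takes a point from camera to tool coordinates, whose origin is the TCP and whose axes are the flange's). Camera axes: x right, y down, z forward; pixel columns grow to the right and rows downward; lengths in m; the calibration is good to about 2 mm. A picture is of the moment at which its call begins: read the wrist's pose just before it.
- robot.sign_off(): hands the job in; it is judged then, once.
The state is a dict: "clock": time; "joint_pos": joint angles; "qvel": joint speeds; "effort": joint torques, N m; "position": TCP position; "tool_rot": TCP orientation; "contact_force": force on the tool from outside, world axes, zero at the start; "torque": the same for the moment, N m; "finger_gap": finger opening in m; "grasp_force": force on a finger pad.
Only numpy, scipy, OpenCV 4.12 (cv2) and the standard library are available. Lean on these libraries where they do the work, as an engineer would, in place of code of your own. Each camera call takes 0.05 s, during which the arm holds its last target. There are 200 camera calls.

### The job

First lift the flat round tin off the shut lid of the white countertop bin and set it down flat in the shallow steel tray, without dropping it. Then raise the bin's lid to 45 degrees from shut and keep holding it there, so that I can empty a dustpan in from the side: the lid falls shut by itself, so finish while still holding it at that angle. Leave the bowl of pebbles, the spray bottle and the roll of bin bags alone.

Things in the scene. Friction and masses are not known exactly. Their poses are not given: they have to be found in the camera images.
- bin: white plastic bin, a box 200 (x) x 240 (y) x 160 high with a white hinged lid 200 x 240 x 8; cannot slide. On the robot's left or right. Origin: centre of its underside on the worktop; z up; its front (handle side) is its -x side, towards the robot within 0.35 rad; hinge along y at its +x upper edge. The shut lid's upper face is 168.5 above the worktop
- lid_angle (a joint): angle of the bin's lid in rad: 0 shut, growing as the front edge rises (0.785 = 45 degrees), up to 1.9. Turns freely, no spring; the lid with handle weighs about 0.3 kg and falls shut from anything under about 1.5 rad
- lid: the bin's white lid, 200 x 240 x 8, with its bar handle. Origin: middle of the hinge line, on the lid's underside, at (+100, 0, +160.5) in the bin's frame; it stays there as the lid turns about its y axis. Its -x points from the hinge to the front edge, 200 away; z out of its upper face
- handle (a point): steel bar on two end posts near the lid's front edge, parallel to the hinge: round, 10 thick, 100 long. The point is the middle of the bar, 35 above the lid's upper face, 170 in front of the hinge line (lid shut: at (-70, 0, +203.5) in the bin's frame). Axes turn with the lid: y along the bar, z away from the lid. Pinched between flat pads it can turn between them as the lid swings
- tin: flat round closed metal tin (shoe polish), 64 diameter, 26 high, about 0.12 kg, bare aluminium, lying loose on the lid behind the handle. Origin: centre of its underside; z up
- tray: shallow rectangular steel tray, 170 (x) x 240 (y) outside, rim 18 high, walls and floor 5 thick, fixed on the worktop on the side where the bin is not. Origin: centre of its underside; z up. Its inner floor is 5 above the worktop
- pebble_bowl: bystander: round steel bowl full of white pebbles, 100 diameter, 58 high over the pebbles. Origin: centre of its underside
- spray: bystander: white spray bottle with a grey trigger head, 66 diameter, 183 high. Origin: centre of its underside
- bag_roll: bystander: black roll of bin bags standing on end, 60 diameter, 150 high. Origin: centre of its underside
There are look-alikes about, which are no part of the job. There is more than one size of the tin; the job needs the largest.

How it is judged:
By the outcome, as a careful person would: the job done as asked, in the order asked, and still so for the second after the job is handed in, while the arm keeps its last pose, push and grip.
It also fails if it takes over 51 s, if anything falls off the work surface, if the arm or the gripper's body presses on something with over 40 N, if the wrist force passes 120 N, or if a joint passes its speed limit or range.

## Working session

There is one attempt and no reset: what is moved stays moved. The work goes in short steps, Python scripts to look and compute and a shell command to move; the robot and the scene stay as the last step left them, time stands still between calls to the robot, and variables do not carry over. Pictures are saved under pics/ and viewed, at most 10 in all, crops included, and the job is handed in when it is done.

```bash
mkdir -p pics; cat > h.py <<'E'
import numpy as np, cv2
from scipy.spatial.transform import Rotation as Ro
from workcell import status, vision, robot
def save(n,s): cv2.imwrite(f'pics/{n}.png',s['img'][:,:,::-1])
def pose():
    st=status.read_state(); q=st['tool_rot']
    return np.array(st['position']),Ro.from_quat([q[1],q[2],q[3],q[0]])
def snap(name):
    p,r=pose(); s=vision.snapshot(name)
    if name=='wrist':
        T=np.array(s['T_tool_cam']); A=r.as_matrix()
        s['Rc']=A@T[:3,:3]; s['c']=A@T[:3,3]+p
    else:
        R=np.array(s['R']); s['Rc']=R.T; s['c']=-R.T@np.array(s['t'])
    return s
def rays(s,uv):
    uv=np.array(uv,float).reshape(-1,1,2)
    k=np.array([s['k1'],0,0,0,0],float)
    n=cv2.undistortPoints(uv,np.array(s['mtx'],float),k).reshape(-1,2)
    return np.c_[n,np.ones(len(n))]
def plane(s,uv,z):
    d=rays(s,uv)@s['Rc'].T
    return s['c']+d*((z-s['c'][2])/d[:,2])[:,None]
def cloud(s):
    h,w=s['depth'].shape; v,u=np.mgrid[:h,:w]
    n=rays(s,np.c_[u.ravel(),v.ravel()])
    return ((n*s['depth'].ravel()[:,None])@s['Rc'].T+s['c']).reshape(h,w,3)
def delta(target,rot,p0=None,r0=None):
    p,r=pose() if p0 is None else (p0,r0)
    print('shift',np.round(r.inv().apply(np.array(target)-p)/0.3,3),'turn',np.round((r.inv()*rot).as_rotvec()/(np.pi/2),3))
E
python3 - <<'E'
from h import *
for n in('scene','side'):
    s=snap(n);save(n+'0',s);np.savez(f'/tmp/{n}.npz',**{k:np.array(v) for k,v in s.items()});print(n,s['c'],s['Rc'][:,2])
print(status.read_state())
E
```

```text
scene [1.16745451 0.51537845 0.79617996] [-0.57497971 -0.5143455  -0.63627591]
side [-0.0272798   0.62696747  0.78613641] [ 0.56047477 -0.58539235 -0.58581893]
{'clock': 0.1, 'joint_pos': array([ 1.04181149,  0.53709535, -0.00442752,  1.53876746,  0.00260439,
        1.06731489, -0.07118337]), 'qvel': array([ 0.00081646, -0.00140219,  0.00044248, -0.00397875, -0.00127802,
        0.000748  , -0.00039495]), 'effort': array([ 3.35904944e-03, -5.84562135e+01,  1.05245993e+00, -2.59777325e+01,
        1.27055438e-02,  4.65177771e-03, -9.01789321e-06]), 'position': array([ 0.28991179, -0.58112681,  0.23050028]), 'tool_rot': array([-7.51704733e-04,  9.73338430e-01,  2.29372354e-01, -2.41976720e-04]), 'contact_force': array([ 0.05240929, -0.7219979 ,  0.30315448]), 'torque': array([-0.05042355, -0.01268022,  0.01729042]), 'grasp_force': 0.0, 'finger_gap': 0.0852697875130829}
```

View pics/scene0.png

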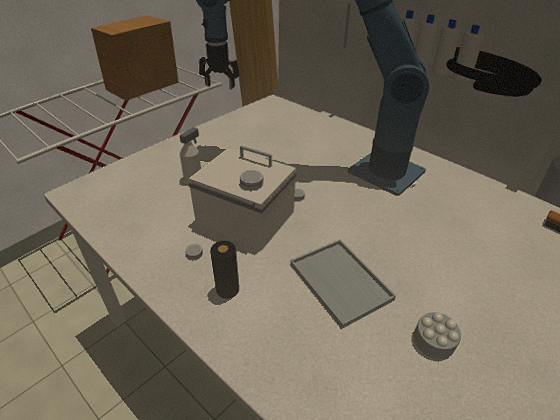

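View pics/side0.png

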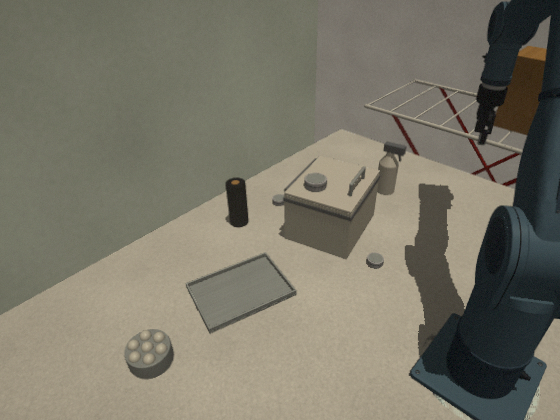

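Scene view: the tin lies on the lid at (251,180), with look-alikes on the worktop at (299,194) and (194,251). The tray is at (342,282), the handle at (256,156), the spray at (190,155), the roll at (225,270) and the bowl at (438,335). Side view: tin (316,181), look-alikes (278,200) and (375,260), tray (241,291), handle (357,180). The tin on the lid, behind the handle, fits the description; I'll confirm its size.

```bash
python3 - <<'E'
from h import *
for n in('scene','side'):
    s=dict(np.load(f'/tmp/{n}.npz')); P=cloud(s); z=P[...,2]
    print('==',n)
    def rep(nm,m):
        m=m.astype(np.uint8); k,l,st,ce=cv2.connectedComponentsWithStats(m)
        for i in range(1,k):
            if st[i,4]<40: continue
            q=P[l==i]; rc=cv2.minAreaRect((q[:,:2]*1000).astype(np.float32))
            print(nm,st[i,4],ce[i].round(),'rect',np.round(rc[0]),np.round(rc[1]),round(rc[2],1),'z',np.round(np.median(q[:,2]),4),'mean',q.mean(0).round(4))
    V=(s['depth']>0)&(P[...,0]>.1)&(P[...,0]<1.2)&(abs(P[...,1])<.8)&(np.linalg.norm(P[...,:2],axis=2)>.25)
    rep('lid',V&(abs(z-.1685)<.006))
    rep('tin',V&(abs(z-.1945)<.006))
    rep('high',V&(z>.203)&(z<.25))
    rep('rim',V&(z>.013)&(z<.03))
    rep('mid',V&(z>.03)&(z<.08)) 
    rep('roll',V&(z>.142)&(z<.16))
s=dict(np.load('/tmp/scene.npz'));cv2.imwrite('pics/crop1.png',cv2.resize(s['img'][130:280,170:320,::-1],(600,600),interpolation=cv2.INTER_CUBIC))
# tin from both views: dark/grey top contour on plane z
E
```

```text
== scene
lid 60 [189. 137.] rect [ 517. -475.] [23. 67.] 84.7 z 0.1686 mean [ 0.5232 -0.4737  0.1686]
lid 3147 [241. 176.] rect [ 550. -188.] [215. 245.] 14.0 z 0.1675 mean [ 0.5577 -0.1826  0.1675]
tin 274 [251. 177.] rect [ 567. -130.] [62. 63.] 68.6 z 0.1937 mean [ 0.569  -0.1279  0.1935]
high 90 [256. 151.] rect [ 476. -203.] [ 12. 108.] 14.2 z 0.2061 mean [ 0.4776 -0.2023  0.206 ]
rim 83 [299. 193.] rect [ 347. -133.] [49. 30.] 41.0 z 0.0175 mean [ 0.3501 -0.1324  0.0175]
rim 411 [244. 229.] rect [ 589. -128.] [157. 314.] 53.6 z 0.0214 mean [ 0.6009 -0.132   0.0213]
rim 566 [341. 283.] rect [555. 185.] [241. 171.] 72.7 z 0.0166 mean [0.5662 0.1932 0.0166]
rim 176 [193. 250.] rect [ 758. -176.] [45. 46.] 26.2 z 0.0195 mean [ 0.7587 -0.1747  0.0192]
rim 98 [227. 291.] rect [789.   1.] [26. 59.] 47.2 z 0.0213 mean [0.7909 0.0059 0.0211]
rim 205 [430. 348.] rect [582. 463.] [40. 98.] 12.1 z 0.0221 mean [0.5911 0.4612 0.0218]
mid 206 [190. 168.] rect [ 535. -466.] [35. 67.] 65.3 z 0.0587 mean [ 0.5426 -0.4624  0.0578]
mid 1276 [244. 221.] rect [ 590. -128.] [158. 313.] 53.4 z 0.0554 
[... 1480 characters left out ...]
.] 75.3 z 0.0216 mean [0.5126 0.4701 0.0216]
mid 215 [387. 180.] rect [ 511. -463.] [60. 25.] 38.4 z 0.0553 mean [ 0.5113 -0.4597  0.0554]
mid 1179 [327. 231.] rect [ 476. -154.] [312. 155.] 63.2 z 0.0554 mean [ 0.4963 -0.1073  0.0554]
mid 251 [238. 212.] rect [763.  -1.] [60. 33.] 53.9 z 0.0548 mean [0.7601 0.0027 0.0549]
mid 1548 [148. 350.] rect [550. 456.] [ 96. 101.] 58.6 z 0.0461 mean [0.5413 0.4608 0.0475]
roll 59 [392. 153.] rect [ 509. -476.] [67. 23.] 15.6 z 0.1541 mean [ 0.5137 -0.4737  0.1525]
roll 560 [331. 204.] rect [ 475. -156.] [317. 157.] 64.5 z 0.1512 mean [ 0.4931 -0.1117  0.1512]
roll 202 [235. 183.] rect [776. -11.] [58. 57.] 12.6 z 0.1498 mean [ 0.7735 -0.0077  0.1494]
```

View pics/crop1.png

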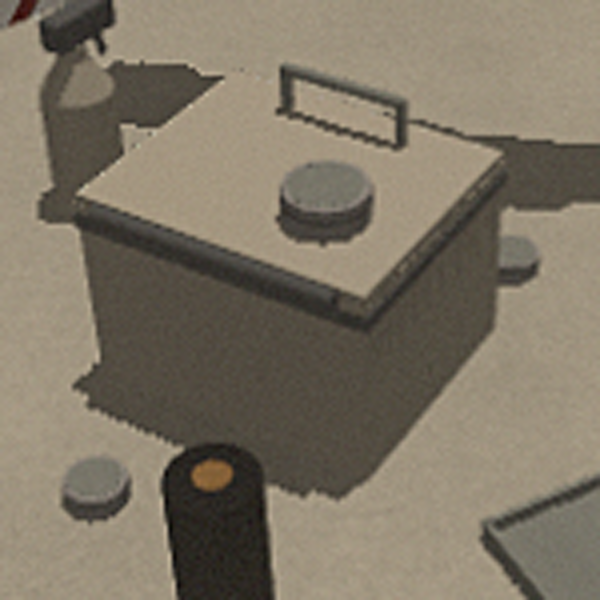

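The crop shows the large tin on the lid at about (326,195). The two on the worktop (crop (97,487) and (517,257)) measure about 46 mm across and 19 mm high. The one on the lid measures 62-63 mm and tops at 194 mm, so it is the right one. Bin yaw is 14° and the handle bar is at (0.476,-0.2045), which agrees with the lid's centre.

```bash
cat >> h.py <<'E'
a=np.radians(14.0)
Y=np.array([np.cos(a),np.sin(a),0]); Z=np.array([0,0,-1.]); X=np.cross(Y,Z)
DOWN=Ro.from_matrix(np.c_[X,Y,Z])
E
python3 - <<'E'
from h import *
p,r=pose()
delta([.43,-.355,.30],DOWN); delta([.5665,-.13,.30],DOWN)
delta([.5665,-.13,.30],DOWN,np.array([.43,-.355,.30]),DOWN)
E
```

```text
shift [ 0.754 -0.466 -0.231] turn [-0.001 -0.001 -0.861]
shift [ 1.496 -0.934 -0.23 ] turn [-0.001 -0.001 -0.861]
shift [0.618 0.623 0.   ] turn [0. 0. 0.]
```

```bash
python3 -m creep '[[0,0,0,0.1,-0.06,-0.2,1],[0,0,-0.861,0.754,-0.466,-0.231,1],[0,0,-0.861,0.754,-0.466,-0.231,1],[0,0,-0.861,0.754,-0.466,-0.231,1],[0,0,-0.861,0.754,-0.466,-0.231,1],[0,0,-0.861,0.754,-0.466,-0.231,1],[0,0,-0.861,0.754,-0.466,-0.231,1],[0,0,-0.861,0.754,-0.466,-0.231,1],[0,0,-0.861,0.754,-0.466,-0.231,1],[0,0,-0.861,0.754,-0.466,-0.231,1],[0,0,-0.861,0.754,-0.466,-0.231,1],[0,0,-0.861,0.754,-0.466,-0.231,1],[0,0,-0.861,0.754,-0.466,-0.231,1],[0,0,-0.861,0.754,-0.466,-0.231,1]]' 40 | tail -c 700
python3 -m creep '[[0,0,0,0.618,0.623,0,1],[0,0,0,0.618,0.623,0,1],[0,0,0,0.618,0.623,0,1],[0,0,0,0.618,0.623,0,1],[0,0,0,0.618,0.623,0,1],[0,0,0,0.618,0.623,0,1],[0,0,0,0.618,0.623,0,1],[0,0,0,0.618,0.623,0,1],[0,0,0,0.618,0.623,0,1],[0,0,0,0.618,0.623,0,1]]' | tail -c 700
python3 - <<'E'
from h import *
s=snap('wrist'); P=cloud(s); z=P[...,2]; p,r=pose()
print(p,np.round(r.as_matrix(),3))
for lo,hi in((.188,.199),(.2035,.214)):
    m=((z>lo)&(z<hi)&(P[...,0]>.4)&(P[...,0]<.66)&(P[...,1]<0)).astype(np.uint8);k,l,st,ce=cv2.connectedComponentsWithStats(m)
    for i in range(1,k):
        if st[i,4]>150:
            q=P[l==i]; print(st[i,4],ce[i].round(),[np.round(v,1) for v in cv2.minAreaRect((q[:,:2]*1000).astype(np.float32))],np.median(q[:,2]))
save('w1',s)
delta([.5665,-.13,.2],DOWN);delta([.5665,-.13,.169],DOWN)
E
```

```text
clock: 1.27
position: [0.4299, -0.3555, 0.3003]
tool_rot: [-0.0, 0.617, 0.787, 0.0]
contact_force: [-0.1, 1.3, 0.4]
finger_gap: 0.0857
grasp_force: 0.0
clock: 2.1
position: [0.5659, -0.132, 0.3003]
tool_rot: [-0.0, 0.617, 0.787, -0.001]
contact_force: [-0.9, -1.0, -0.1]
finger_gap: 0.0853
grasp_force: 0.0
[ 0.56588415 -0.13246314  0.30037343] [[-0.238  0.971 -0.001]
 [ 0.971  0.238 -0.001]
 [-0.001 -0.001 -1.   ]]
5422 [287. 206.] [array([ 564.7, -131.9]), array([63. , 62.9]), np.float64(71.3)] 0.19471679486433968
1136 [148. 250.] [array([ 470.8, -187.8]), array([10.7, 70.4]), np.float64(13.3)] 0.20728787420602604
shift [0.008 0.004 0.335] turn [-0.001  0.001 -0.002]
shift [0.008 0.004 0.438] turn [-0.001  0.001 -0.002]
```

View pics/w1.png

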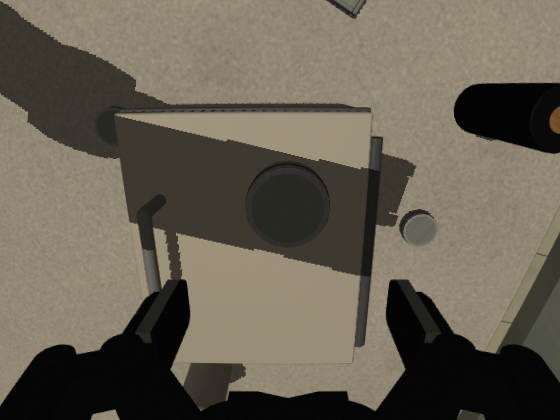

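The wrist view shows the tin at (287,206) and the handle's near end at (148,250). It puts the tin at (0.565,-0.132), within 2 mm of the other views and under the TCP. I'll descend and grip.

```bash
python3 -m creep '[[0,0,0,0,0,0.12,1],[0,0,0,0,0,0.24,1],[0,0,0,0,0,0.33,1],[0,0,0,0,0,0.38,1],[0,0,0,0,0,0.41,1],[0,0,0,0,0,0.43,1],[0,0,0,0,0,0.437,1],[0,0,0,0,0,0.437,1],[0,0,0,0,0,0.437,0.5],[0,0,0,0,0,0.437,0.5],[0,0,0,0,0,0.437,0.5],[0,0,0,0,0,0.437,0.5],[0,0,0,0,0,0.437,0.5],[0,0,0,0,0,0.437,0.5],[0,0,0,0,0,0.437,0.5],[0,0,0,0,0,0.437,0.5]]' 40
```

```text
clock: 3.48
position: [0.5674, -0.1306, 0.171]
tool_rot: [0.001, 0.616, 0.788, 0.0]
contact_force: [-1.5, 0.2, 6.0]
finger_gap: 0.0627
grasp_force: 43.1
```

```bash
python3 -m creep '[[0,0,0,0,0,-0.02,0.4],[0,0,0,0,0,-0.06,0.4],[0,0,0,0,0,-0.13,0.4],[0,0,0,0,0,-0.22,0.4],[0,0,0,0,0,-0.31,0.4],[0,0,0,0,0,-0.4,0.4],[0,0,0,0,0,-0.42,0.4],[0,0,0,0,0,-0.42,0.4]]' 40
python3 - <<'E'
from h import *
delta([.554,.186,.295],DOWN)
s=snap('side');save('lift',s)
E
```

```text
clock: 4.15
position: [0.5681, -0.1304, 0.2987]
tool_rot: [0.002, 0.616, 0.788, 0.001]
contact_force: [0.0, -0.6, -1.5]
finger_gap: 0.0626
grasp_force: 44.1
shift [1.035 0.21  0.011] turn [0.003 0.002 0.   ]
```

View pics/lift.png

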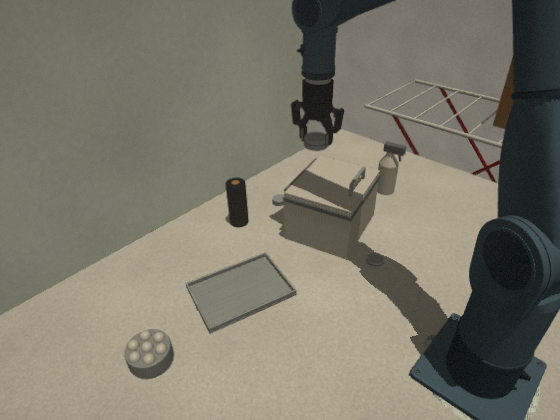

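The tin is held level at (316,140). Next I'll carry it over the tray and lower it.

```bash
python3 -m creep '[[0,0,0,0.06,0.01,0,0.4],[0,0,0,0.17,0.035,0,0.4],[0,0,0,0.29,0.06,0,0.4],[0,0,0,0.41,0.085,0,0.4],[0,0,0,0.53,0.11,0,0.4],[0,0,0,0.65,0.135,0,0.4],[0,0,0,0.77,0.16,0,0.4],[0,0,0,0.88,0.18,0,0.4],[0,0,0,0.95,0.2,0,0.4],[0,0,0,0.99,0.21,0,0.4],[0,0,0,0.99,0.21,0,0.4],[0,0,0,0.99,0.21,0,0.4]]' 40
python3 -m creep '[[0,0,0,0,0,0.1,0.4],[0,0,0,0,0,0.21,0.4],[0,0,0,0,0,0.33,0.4],[0,0,0,0,0,0.45,0.4],[0,0,0,0,0,0.57,0.4],[0,0,0,0,0,0.69,0.4],[0,0,0,0,0,0.8,0.4],[0,0,0,0,0,0.88,0.4],[0,0,0,0,0,0.92,0.4],[0,0,0,0,0,0.94,0.4],[0,0,0,0,0,0.95,0.4],[0,0,0,0,0,0.95,0.4]]' 40
```

```text
clock: 5.2
position: [0.5555, 0.172, 0.2943]
tool_rot: [-0.0, 0.616, 0.788, -0.001]
contact_force: [-0.3, -0.3, -1.4]
finger_gap: 0.0622
grasp_force: 44.1
clock: 6.2
position: [0.5567, 0.1724, 0.0111]
tool_rot: [0.0, 0.616, 0.788, 0.0]
contact_force: [0.8, -0.3, -1.4]
finger_gap: 0.0624
grasp_force: 44.2
```

```bash
python3 -m creep '[[0,0,0,0,0,0.005,0.4],[0,0,0,0,0,0.01,0.4],[0,0,0,0,0,0.013,0.4],[0,0,0,0,0,0.013,0.4]]' 40
```

```text
clock: 6.53
position: [0.5566, 0.1732, 0.0075]
tool_rot: [0.001, 0.616, 0.788, 0.001]
contact_force: [0.2, -0.7, 4.4]
finger_gap: 0.0625
grasp_force: 44.5
```

The force has risen to 4.4 N, so the tin is touching the floor. Releasing and rising.

```bash
python3 -m creep '[[0,0,0,0,0,0,0.76],[0,0,0,0,0,0,0.8],[0,0,0,0,0,0,0.9],[0,0,0,0,0,0,1],[0,0,0,0,0,0,1],[0,0,0,0,0,0,1],[0,0,0,0,0,-0.05,1],[0,0,0,0,0,-0.15,1],[0,0,0,0,0,-0.27,1],[0,0,0,0,0,-0.4,1],[0,0,0,0,0,-0.53,1],[0,0,0,0,0,-0.66,1],[0,0,0,0,0,-0.79,1],[0,0,0,0,0,-0.91,1],[0,0,0,0,0,-1,1],[0,0,0,0,0,-1,1]]' 20
python3 - <<'E'
from h import *
for n in ('wrist','side'):
    s=snap(n); save('tray_'+n,s); P=cloud(s); z=P[...,2]
    m=(z>.025)&(z<.037)&(abs(P[...,0]-.555)<.06)&(abs(P[...,1]-.175)<.06)
    q=P[m]
    if len(q)>20: print(n,len(q),cv2.minAreaRect((q[:,:2]*1000).astype(np.float32)),np.median(q[:,2]),np.percentile(q[:,2],[5,95]))
delta([.476,-.2045,.315],DOWN)
E
```

```text
clock: 7.87
position: [0.5583, 0.1747, 0.3143]
tool_rot: [0.003, 0.615, 0.788, 0.005]
contact_force: [0.2, 1.2, 0.0]
finger_gap: 0.0854
grasp_force: 0.0
wrist 2092 ((556.3507690429688, 172.60716247558594), (62.76325225830078, 62.82172393798828), 12.976250648498535) 0.03121114120438398 [0.02961425 0.03261093]
side 370 ((556.5392456054688, 174.22244262695312), (61.26593780517578, 63.95090103149414), 76.25687408447266) 0.031094226230776012 [0.02801414 0.03354152]
shift [-1.157 -0.564 -0.023] turn [0.002 0.    0.   ]
```

View pics/tray_wrist.png

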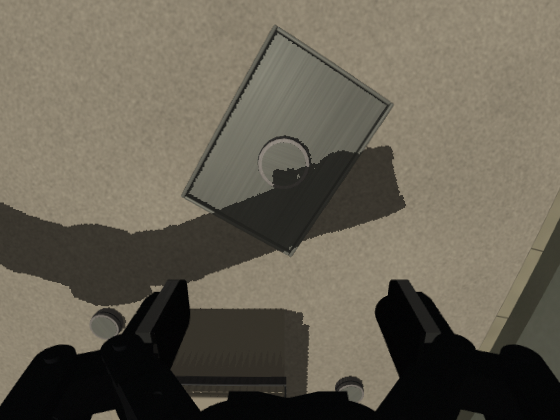

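The tin is flat and clear of the walls in the tray at (285,163), with its top at 31 mm as it should be. Moving to the handle.

```bash
python3 -m creep '[[0,0,0,-0.1,-0.05,0,1],[0,0,0,-0.22,-0.11,0,1],[0,0,0,-0.34,-0.17,0,1],[0,0,0,-0.46,-0.225,0,1],[0,0,0,-0.58,-0.28,0,1],[0,0,0,-0.7,-0.34,0,1],[0,0,0,-0.82,-0.4,0,1],[0,0,0,-0.93,-0.45,0,1],[0,0,0,-0.98,-0.5,0,1],[0,0,0,-0.99,-0.56,0,1],[0,0,0,-0.99,-0.56,0,1],[0,0,0,-0.99,-0.56,0,1]]' 30
python3 - <<'E'
from h import *
s=snap('wrist'); save('w2',s); P=cloud(s); z=P[...,2]
m=((z>.2)&(z<.214)&(P[...,0]>.43)&(P[...,0]<.53)&(P[...,1]<-.12)).astype(np.uint8)
q=P[m>0]; print(len(q),cv2.minAreaRect((q[:,:2]*1000).astype(np.float32)),np.percentile(q[:,2],[5,50,95]))
p,r=pose();print(p)
delta([.476,-.2045,.315],DOWN)
E
```

```text
clock: 8.97
position: [0.4635, -0.156, 0.3056]
tool_rot: [-0.001, 0.616, 0.788, -0.0]
contact_force: [0.3, -0.1, 0.3]
finger_gap: 0.0857
grasp_force: 0.0
1574 ((475.10601806640625, -206.44996643066406), (9.899578094482422, 109.24431610107422), 14.172811508178711) [0.20460553 0.20757976 0.20897888]
[ 0.46436036 -0.15519685  0.3059098 ]
shift [-0.169 -0.002 -0.03 ] turn [-0.001 -0.001  0.   ]
```

View pics/w2.png

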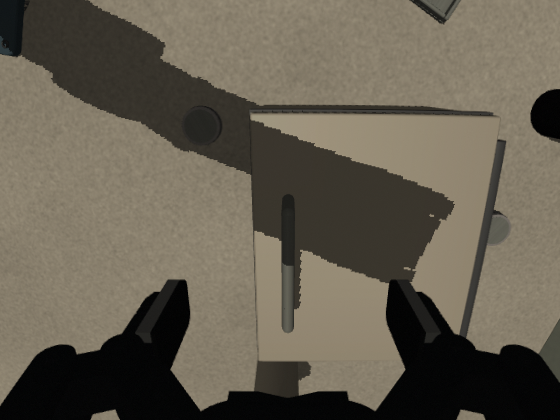

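The bar is centred at (287,263) and measures (0.475,-0.2065). I'll step over it, descend and pinch.

```bash
python3 -m creep '[[0,0,0,-0.1,0,0,1],[0,0,0,-0.17,0,0,1],[0,0,0,-0.17,0,0,1],[0,0,0,-0.17,0,0.1,1],[0,0,0,-0.17,0,0.2,1],[0,0,0,-0.17,0,0.29,1],[0,0,0,-0.17,0,0.35,1],[0,0,0,-0.17,0,0.38,1],[0,0,0,-0.17,0,0.388,1],[0,0,0,-0.17,0,0.388,1],[0,0,0,-0.17,0,0.388,0.3],[0,0,0,-0.17,0,0.388,0.2],[0,0,0,-0.17,0,0.388,0.1],[0,0,0,-0.17,0,0.388,0],[0,0,0,-0.17,0,0.388,0],[0,0,0,-0.17,0,0.388,0],[0,0,0,-0.17,0,0.388,0],[0,0,0,-0.17,0,0.388,0],[0,0,0,-0.17,0,0.388,0],[0,0,0,-0.17,0,0.388,0]]' 30
python3 - <<'E'
import numpy as np
for t in range(5,50,5):
    c,s=np.cos(np.radians(t)),np.sin(np.radians(t))
    print(t,'dy %.3f dz %.3f'%((-.17*c+.043*s+.17)/.3,-(.17*s+.043*c-.043)/.3))
E
```

```text
clock: 10.68
position: [0.4757, -0.2058, 0.1904]
tool_rot: [-0.001, 0.616, 0.788, -0.001]
contact_force: [-5.0, -0.3, 7.3]
finger_gap: 0.0087
grasp_force: 29.4
5 dy 0.015 dz -0.049
10 dy 0.033 dz -0.096
15 dy 0.056 dz -0.142
20 dy 0.083 dz -0.185
25 dy 0.114 dz -0.226
30 dy 0.148 dz -0.264
35 dy 0.185 dz -0.299
40 dy 0.225 dz -0.331
45 dy 0.267 dz -0.359
```

The gap reads 8.7 mm; the 64 mm tin read 62.6, so this matches the 10 mm bar. Raising along the arc, first half.

```bash
python3 -m creep '[[0,0,0,0,0.007,-0.025,0],[0,0,0,0,0.015,-0.049,0],[0,0,0,0,0.024,-0.073,0],[0,0,0,0,0.033,-0.096,0],[0,0,0,0,0.044,-0.12,0],[0,0,0,0,0.056,-0.142,0],[0,0,0,0,0.069,-0.164,0],[0,0,0,0,0.083,-0.185,0],[0,0,0,0,0.083,-0.185,0],[0,0,0,0,0.083,-0.185,0]]' 30
python3 - <<'E'
from h import *
print(status.read_state()['torque'])
p,r=pose();print((p-[.4757,-.2058,.1904])@np.c_[Y,Z]/.3)
E
```

```text
clock: 11.52
position: [0.499, -0.2001, 0.2462]
tool_rot: [-0.002, 0.616, 0.788, -0.002]
contact_force: [-9.4, -2.7, 3.1]
finger_gap: 0.0083
grasp_force: 29.5
[-0.4863096   2.11861714 -0.01240173]
[ 0.08007028 -0.18588762]
```

```bash
python3 -m creep '[[0,0,0,0,0.015,-0.021,0],[0,0,0,0,0.031,-0.041,0],[0,0,0,0,0.048,-0.06,0],[0,0,0,0,0.065,-0.079,0],[0,0,0,0,0.083,-0.097,0],[0,0,0,0,0.102,-0.114,0],[0,0,0,0,0.122,-0.13,0],[0,0,0,0,0.142,-0.146,0],[0,0,0,0,0.163,-0.16,0],[0,0,0,0,0.184,-0.174,0],[0,0,0,0,0.184,-0.174,0],[0,0,0,0,0.184,-0.174,0]]' 30
cat > ang.py <<'E'
from h import *
b=np.radians(14); ex=np.array([np.cos(b),np.sin(b),0]); ey=np.array([-np.sin(b),np.cos(b),0]); H=np.array([.641,-.1634,.1605])
st=status.read_state();print(st['clock'],st['contact_force'],st['torque'],(pose()[0]-[.4757,-.2058,.1904])@np.c_[Y,Z]/.3)
for n in('scene','side'):
    s=snap(n); save(f"lid_{n}_{st['clock']:.0f}",s); P=cloud(s)-H; xb=P@ex; yb=P@ey; z=P[...,2]
    an=np.degrees(np.arctan2(z,-xb)); rr=np.hypot(z,xb)
    m=(s['depth']>0)&(abs(yb)<.11)&(rr>.03)&(rr<.19)&(an>25)&(an<60)
    x,zz=-xb[m],z[m]
    # line fit by RANSAC-ish trimmed least squares
    k=np.ones(len(x),bool)
    for _ in range(15):
        c=np.polyfit(x[k],zz[k],1); d=abs(zz-np.polyval(c,x))*np.cos(np.arctan(c[0])); k=d<max(.004,np.median(d))
    print(n,len(x),k.sum(),'angle',np.degrees(np.arctan(c[0])),'offset mm',1e3*c[1]*np.cos(np.arctan(c[0])))
E
python3 ang.py; ls pics
```

```text
clock: 12.52
position: [0.5547, -0.1864, 0.3005]
tool_rot: [0.001, 0.616, 0.788, -0.001]
contact_force: [-8.2, -1.7, 11.4]
finger_gap: 0.0089
grasp_force: 30.8
12.5167 [-8.17333892 -1.7181571  11.42035154] [-0.29770067  1.95080088 -0.01210864] [ 0.27118081 -0.36697433]
scene 3929 3817 angle 45.522977632751385 offset mm 7.021950619600016
side 528 392 angle 45.230282627365106 offset mm 8.868544078072407
crop1.png
lid_scene_13.png
lid_side_13.png
lift.png
scene0.png
side0.png
tray_side.png
tray_wrist.png
w1.png
w2.png
```

Both views agree, giving 45.2° and 45.5°, with an upper-face offset near the expected 8 mm. I'll settle for a moment and check again.

```bash
python3 -m creep '[[0,0,0,0,-0.002,0.003,0],[0,0,0,0,-0.002,0.003,0],[0,0,0,0,-0.002,0.003,0],[0,0,0,0,-0.002,0.003,0],[0,0,0,0,-0.002,0.003,0],[0,0,0,0,-0.002,0.003,0],[0,0,0,0,-0.002,0.003,0],[0,0,0,0,-0.002,0.003,0],[0,0,0,0,-0.002,0.003,0],[0,0,0,0,-0.002,0.003,0],[0,0,0,0,-0.002,0.003,0],[0,0,0,0,-0.002,0.003,0]]' 30; python3 ang.py
```

```text
clock: 13.62
position: [0.5534, -0.1868, 0.2996]
tool_rot: [0.0, 0.616, 0.788, -0.001]
contact_force: [-10.6, -0.8, 13.5]
finger_gap: 0.0086
grasp_force: 31.0
13.6167 [-10.55660408  -0.8293876   13.48739131] [-0.23398096  2.32203663 -0.04733874] [ 0.26659297 -0.36410805]
scene 3986 3820 angle 44.945096534722204 offset mm 7.129306391752895
side 551 408 angle 44.78745209944618 offset mm 8.875730857674368
```

View pics/lid_scene_13.png

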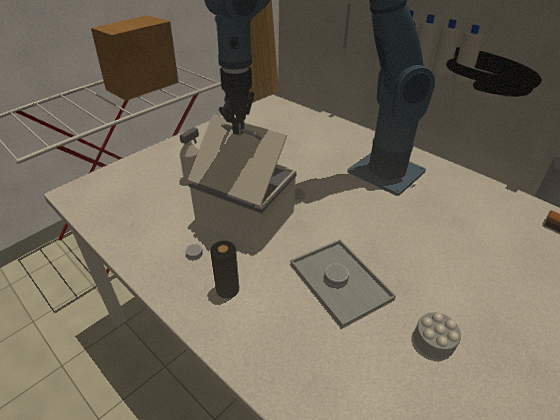

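The picture shows the lid held up by the gripper at (238,130), the tin flat in the tray at (337,275), and the bowl, roll and spray where they were. The angle is steady at 44.9° and forces are small, so I'm handing in.

```bash
python3 -c "
from workcell import robot
print(robot.sign_off())"
```

```text
the job is handed in; nothing more can be done
None
```

The tin lies flat in the steel tray, the arm is holding the bin lid at about 45° (44.8–44.9° measured), the bystanders are untouched, and the job was handed in at about 14 s on the robot's clock.

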